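Close the test fixture and hold its enabling button at half travel

ROBOT

A 7-joint arm with a two-finger parallel gripper is mounted at the origin on the work surface. World frame = base frame: x ahead of the robot, y to its left, z up, the work surface at z = 0. Lengths are in m, angles in rad, forces in N, time in s.
With the tool pointing down it reaches from about 0.4 to 0.85 m from the base axis. Payload 10.4 kg.
Tool frame: the origin (TCP) lies at the centre of the arm's flange, where the gripper is bolted on; the fingertips stand 182 mm ahead of it and the grasp point (between the pads) lies r.grasp_offset ahead of it (r.grasp_offset is the distance from the TCP to the grasp point, in m); z points along the fingers, y is the line along which they close (so a half turn about z gives the same grasp; the last joint's range is limited). The gripper opens to 87 mm and grips with 3 to 60 N. Pads are 19 mm wide; open, the fingers measure 117 mm over their backs; the gripper's body (75 mm by 190 mm) begins 51 mm behind the grasp point.
Start: joints at [-1.335, 0.332, -0.065, 1.46, 0.022, 1.35, -0.088], TCP at [0.16, 0.604, 0.405] pointing down, gripper open.
Joint ranges: [-2.6, 2.6], [-0.5, 2.12], [-1.47, 1.34], [0.16, 2.42], [-1.27, 4.41], [0.06, 2.06], [-2.6, 2.6]. Speed limits (rad/s): [2.22, 2.22, 2.79, 2.79, 3.14, 3.14, 3.14].

INTERFACE

Orientations are given as a unit quaternion [x, y, z, w].
In Python, from bench import status, vision, job, spotter, r gives the robot as it stands. The module is installed in compiled form; this text tells all that it offers.
- The arm moves only by the tool play_rows, never from a script. Its argument "series" is a list of rows, each a list of 6 numbers: the shift along the tool's x, y, z each as a share of 150 mm, from -1 to 1, then the turn, a rotation vector about the tool's x, y, z each as a share of 30 degrees, from -1 to 1. In form: [[x, y, z, ax, ay, az], ...]. A call has 1 to 5 rows; each row is the pose to reach, as a shift and turn from the pose commanded when the call began, along the tool's axes at that moment; what a row does not reach only later rows make up. A row lasts 1/10 s, in which the tool goes at most 50 mm and 8.59 degrees, less where a joint would pass 70% of its speed; a pose out of reach is approached as far as the arm can. A call with a number of a shift or a turn outside -1 to 1 is refused whole. A call with a gripper value outside its range is refused whole. "fingers" is the opening, from -1 (shut) to 1 (fully open), set as the call begins (left out, the last holds). The fingers move at their own pace and stop on an object; "squeeze" is the grip in N (left out, the last holds). Time passes only in rows, so rows that repeat a pose let the fingers close. It gives the time, the measured TCP pose, the force, the opening and the grip force at its end, in the units of the state.
- status.read_state(): the state, without advancing time (a new reading comes with each control period).
- vision.camera(name): name is "side" or "top"; returns the picture (400x640x3 uint8, blue, green, red); there is no depth.
- vision.calibration(name): a dict with "fx", "fy", "cx", "cy" (pixels), "rvec" (rotation vector, rad) and "tvec" (3), from world to camera coordinates, as OpenCV has them. Camera axes: x right, y down, z forward; pixel columns grow to the right and rows downward; lengths in m; the calibration is good to about 2 mm. A picture is of the moment at which its call begins. calibration takes no time and is no camera call.
- job.close_job(): hands the job in; it is judged then, once.
Trained networks look in the newest picture that a camera, given by its name, has taken for a name from the list of things; names that differ only in an ending like _2 or _b are one class to them, and where a whole thing is asked for, a point or a joint stands for the part that bears it (a point fixed in the world has none). Each returns a list of dicts, best first, with "conf" (0 to 1); they miss things now and then, are a little off and sometimes report something else, mostly with a low value. They report only what shows in the picture. A call takes as long as a camera call. They do not tell look-alikes from the thing itself.
- spotter.boxes_of(camera, name): "point" ([x, y, z] in m, in world coordinates, good to about 4 mm: the middle of the surface that is visible of it).
- spotter.regions_of(camera, name): "pixels" (400x640 bool, what is visible of it).
The state is a dict: "time": time; "joint_positions": joint angles; "joint_vel": joint speeds; "joint_torque": joint torques, N m; "ee_pos": TCP position; "eef_rot": TCP orientation; "ft_force": force on the tool from outside, world axes, zero at the start; "torque": the same for the moment, N m; "width": finger opening in m; "grip_force": force on a finger pad.
Only numpy, scipy, OpenCV 4.12 (cv2) and the standard library are available. Lean on these libraries where they do the work, as an engineer would, in place of code of your own. Each camera call takes 0.05 s, during which the arm holds its last target. There are 200 camera calls.

TASK

Get the unit in the test fixture under test: gently lower the hinged cover until it is fully shut, without slamming it, and only then press the big red hold-to-run button with the fingertips half way down (10 mm of its 20 mm travel) and keep it there, never pushing it to the bottom, where it trips. The job finishes while you are still holding the button at half travel, with the cover shut; do not let go. Leave the other things on the bench where they are.

Things in the scene. Friction and masses are not known exactly. Their poses are not given: they have to be found in the camera images.
- fixture: Test fixture fixed to the bench: cream open tub 170 (x) x 200 (y) x 70 mm high, a black finned unit on a green board bolted inside below the rim. Origin: centre of its underside; z up, -x its front (towards the robot), +x its hinge side. It stands left or right on the bench (the button box on the other side), turned up to 0.25 rad.
- cover (a joint): Angle of the fixture's hinged cover (rad): 0 = shut flat on the tub, 1.57 = upright, stop at 1.75 (leaning back). Starts at 1.25 to 1.65. A stiff friction hinge (0.42 N m) keeps the 0.3 kg cover at any angle, so it must be moved all the way down. Standing open, its outer face looks away from the robot: pull it forward from behind, or pinch it at the tab.
- cover_tab (a point): Point on the outer (when shut: upper) face of the cover's orange tab, on its middle line, 180 mm from the hinge line. The tab is 70 mm wide, 10 mm thick and reaches 25 mm past the cover's front edge (to 195 mm from the hinge line). Axes turn with the cover: z is the outward normal of the outer face, -x points from hinge to tab.
- cover_hinge (a point): Middle of the cover's hinge line, on the cover's inner face, 70.5 mm above the bench, 85 mm behind (+x of) the fixture's centre; the line runs along the fixture's y. The cover is a flat panel 10 mm thick, 170 mm from hinge line to front edge, 200 mm wide: teal frame, clear window.
- enable_box: Yellow button box 120 (x) x 130 (y) x 50 mm on a black pedestal that lifts it 0 to 35 mm off the bench, fixed, turned up to 0.25 rad. Origin: centre of its underside, z up; the button stands mid-top. A black post 12 x 8 mm stands 50 mm to the +y side of the button's axis, up to 98 mm above the origin; its green band (82 to 90 mm above the origin) shows where the red cap's top must be held.
- enable (a joint): Travel of the red hold-to-run button (m): 0 = released, 0.010 = half way (wanted), 0.020 = bottomed (trips). It goes straight down against a spring: 3 N to start it, 6 N at 10 mm, 9 N at 20 mm, and springs back when let go.
- enable_top (a point): Centre of the flat top of the button's red cap (40 mm across); 96 mm above enable_box's origin when released; it moves down with the cap.
- multimeter: Yellow handheld meter 155 x 75 x 40 mm lying between the fixture and the button box; origin at centre of its underside. Leave alone.
- reel: Metal solder reel, 60 mm across, 50 mm high, standing on its end beyond the meter; origin at centre of its underside. Leave alone.
- driver_a: Red-handled screwdriver lying across near the far edge. Leave alone.
- driver_b: Orange-handled screwdriver lying across near the far edge. Leave alone.
- flux: White bottle with blue cap, 44 mm across, 100 mm high, towards the far right; origin at centre of its underside. Leave alone.
- tray: Blue compartment tray 100 x 150 x 35 mm, towards the far left; origin at centre of its underside. Leave alone.
- heatsink: Black finned heat sink 90 x 70 x 40 mm at the left side; origin at centre of its underside. Leave alone.
There are look-alikes about, which are no part of the job. There is more than one size of the enable_box; the job needs the middle-sized.

How it is judged:
By the outcome, as a careful person would: the job done as asked, in the order asked, and still so for the second after the job is handed in, while the arm keeps its last pose, push and grip.
It also fails if it takes over 42 s, if anything falls off the work surface, if the arm or the gripper's body presses on something with over 40 N, if the wrist force passes 120 N, or if a joint passes its speed limit or range.

## Working session

There is one attempt and no reset: what is moved stays moved. The work goes in short steps, Python scripts to look and compute and a tool call to move; the robot and the scene stay as the last step left them, time stands still between calls to the robot, and variables do not carry over. Pictures are saved under pics/ and viewed, at most 10 in all, crops included, and the job is handed in when it is done.

Besides the shell and the picture viewer there is one more tool, called after "Request:" as name(argument=value, ...), one argument or row to a line, values as JSON. play_rows: Moves the arm, as the interface text tells. Shift numbers are shares of 150 mm and turn numbers shares of 30 degrees, none past 1 either way. Its arguments: {"type":"object","properties":{"series":{"type":"array","items":{"type":"array","items":{"type":"number"}}},"fingers":{"type":"number"},"squeeze":{"type":"number"}},"required":["series"]}

```bash
mkdir -p pics
python3 - <<'E'
from bench import status, vision, job, spotter, r
import cv2,numpy as np
s=status.read_state();print(s,r.grasp_offset)
for c in("side","top"):
    cv2.imwrite(f"pics/{c}0.png",vision.camera(c)); print(c,vision.calibration(c))
    for n in("fixture","cover","cover_tab","cover_hinge","enable_box","enable_top","multimeter","reel","heatsink"):
        print(n,[(np.round(d["point"],3).tolist(),round(d["conf"],2)) for d in spotter.boxes_of(c,n)])
E
```

```text
{'time': 0.0, 'joint_positions': array([-1.33460248,  0.33287856, -0.06469101,  1.46095328,  0.02158602,
        1.34991916, -0.08855658]), 'joint_vel': array([ 0.00086115,  0.00118921,  0.00019568, -0.00202899, -0.00030086,
        0.00028821,  0.00083047]), 'joint_torque': array([-6.14563692e-05, -6.23253894e+01,  2.48964335e-02, -3.89904392e+01,
       -6.11313432e-02,  3.97534075e-02,  1.95681737e-04]), 'ee_pos': array([0.15990933, 0.60405764, 0.40394384]), 'eef_rot': array([ 1.29059354e-01,  9.91636601e-01, -7.28821681e-04, -6.53246108e-05]), 'ft_force': array([ 0.11514959, -0.35173507,  0.53359713]), 'torque': array([0.04527414, 0.01785534, 0.03011516]), 'grip_force': 0.0, 'width': 0.08712135098864496} 0.1635
side {'fx': 382.72724212070074, 'fy': 382.72724212070074, 'cx': 318.07249390005717, 'cy': 197.29347801081036, 'rvec': array([ 2.33355915, -0.10467525,  0.02868236]), 'tvec': array([-0.46821671,  0.16957149,  1.25495431])}
fixture [([0.536, -0.224, 0.044], 0.68)]
cover [([0.599, -0.244, 0.194], 0.66)]
cover_tab [([0.596, -0.24, 0.195], 0.61)]
cover_hinge [([0.599, -0.244, 0
[... 359 characters left out ...]
4, 'cy': 192.40983925173506, 'rvec': array([ 2.14646644, -2.16961065,  0.15679364]), 'tvec': array([0.07329702, 0.50984726, 1.47775683])}
fixture [([0.542, -0.214, 0.029], 0.61)]
cover [([0.602, -0.214, 0.187], 0.58)]
cover_tab [([0.601, -0.213, 0.187], 0.91)]
cover_hinge []
enable_box [([0.546, 0.231, 0.082], 0.82), ([0.169, 0.299, 0.116], 0.79), ([0.385, 0.179, 0.061], 0.59)]
enable_top [([0.165, 0.304, 0.182], 0.81), ([0.549, 0.229, 0.127], 0.42), ([0.388, 0.181, 0.093], 0.39), ([0.464, 0.007, 0.041], 0.24)]
multimeter [([0.617, -0.004, 0.05], 0.75), ([0.465, 0.007, 0.04], 0.67)]
reel [([0.618, -0.002, 0.051], 0.74), ([0.709, -0.307, 0.065], 0.46)]
heatsink [([0.367, 0.506, 0.034], 0.57)]
```

View pics/side0.png

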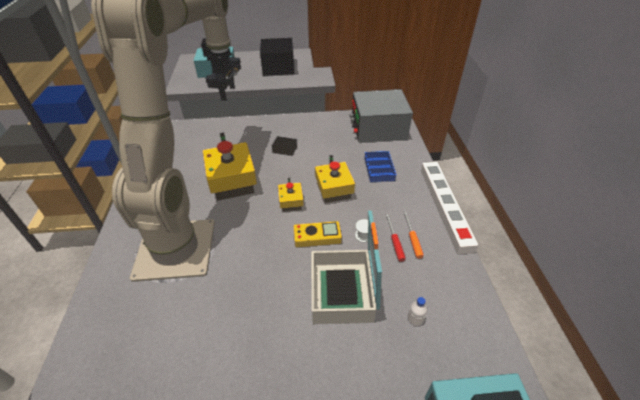

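View pics/top0.png

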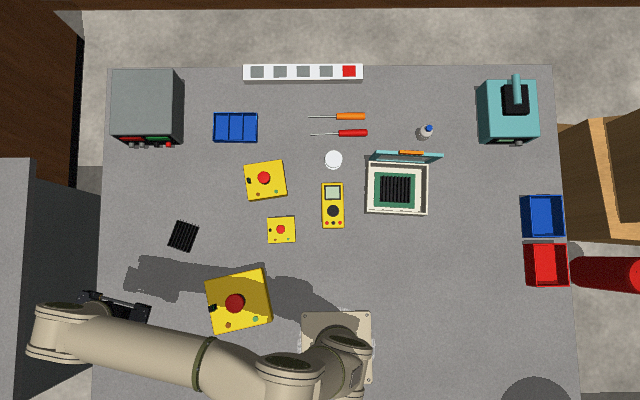

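The middle-sized box is the one at top (265,180) / side (335,180). The fixture is at top (397,187) with its cover standing near upright, its edge around (405,155). The larger and smaller boxes at (238,300) and (281,230) are look-alikes.

Run:
```python
import cv2,numpy as np
t=cv2.imread("pics/top0.png");s=cv2.imread("pics/side0.png")
f=lambda i,x,y,w,h,k:cv2.resize(i[y:y+h,x:x+w],None,fx=k,fy=k,interpolation=cv2.INTER_CUBIC)
a=np.hstack([f(t,360,140,100,80,4),f(s,300,200,100,130,4)[:320]])
b=np.hstack([f(t,235,150,70,60,4.5),f(s,305,150,70,60,4.5)])
b=cv2.copyMakeBorder(b,0,0,0,a.shape[1]-b.shape[1],0)
cv2.imwrite("pics/crop.png",np.vstack([a,b])); print(a.shape,b.shape)
```

```text
(320, 800, 3) (270, 800, 3)
```

View pics/crop.png

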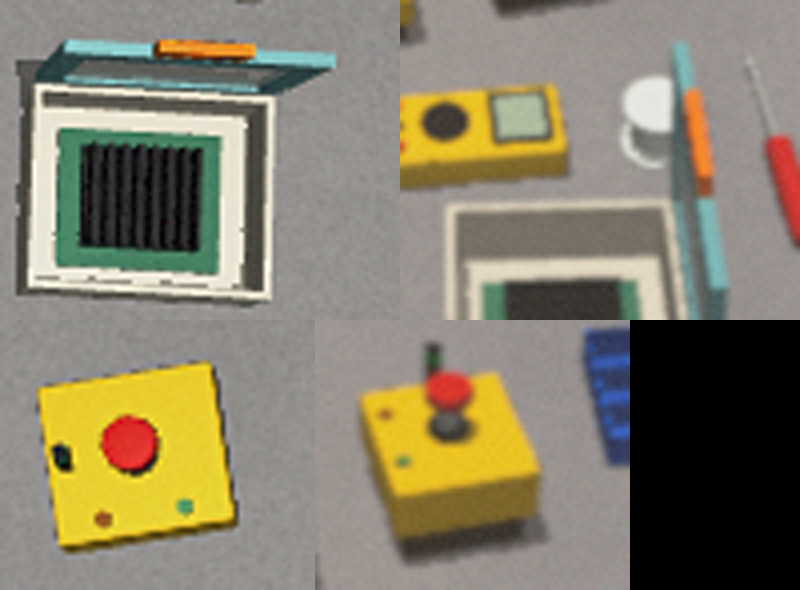

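The crop shows the cover about upright with its orange tab at top px (411,152) and side px (375,236). The red cap is at top px (264,177) and side px (335,165.5).

```bash
cat > h.py <<'E'
from bench import status, vision, job, spotter, r
import cv2,numpy as np
from scipy.spatial.transform import Rotation as R
def cam(c):
    k=vision.calibration(c);K=np.array([[k["fx"],0,k["cx"]],[0,k["fy"],k["cy"]],[0,0,1]])
    Rm=cv2.Rodrigues(k["rvec"])[0];return K,Rm,np.array(k["tvec"])
def plane(c,px,z):
    K,Rm,t=cam(c);o=-Rm.T@t;d=Rm.T@np.linalg.inv(K)@[*px,1];return o+d*(z-o[2])/d[2]
def tri(pt,ps):
    P=[cam(c)[0]@np.c_[cam(c)[1],cam(c)[2]] for c in("top","side")]
    X=cv2.triangulatePoints(*P,np.float64(pt).reshape(2,1),np.float64(ps).reshape(2,1))[:,0];return X[:3]/X[3]
def proj(c,p):
    K,Rm,t=cam(c);q=K@(Rm@np.array(p)+t);return q[:2]/q[2]
def go(p):  # world target of the fingertip -> shares along the tool axes
    s=status.read_state();M=R.from_quat(s["eef_rot"]);tip=s["ee_pos"]+M.apply([0,0,.182])
    return np.round(M.inv().apply(np.array(p)-tip)/.15,3),tip
E
python3 - <<'E'
from h import *
c=[(35,85),(275,97),(28,288),(272,298)]
q=np.array([plane("top",(360+x/4,140+y/4),.07) for x,y in c]);print(q.round(4))
ctr=q.mean(0);v=(q[0]-q[1]+q[2]-q[3]);yaw=np.arctan2(-v[0],v[1]);print(ctr,yaw)
print("tab",tri((411.5,152),(375,235.5)))
h=ctr+[.085*np.cos(yaw),.085*np.sin(yaw),.0005];print("hinge",h)
for th in(1.25,1.35,1.45,1.55,1.65):
    u=np.array([-np.cos(yaw)*np.cos(th),-np.sin(yaw)*np.cos(th),np.sin(th)]);n=np.array([np.cos(yaw)*np.sin(th),np.sin(yaw)*np.sin(th),np.cos(th)])
    p=h+u*.195+n*.005;print(th,p.round(3),proj("top",p).round(1),proj("side",p).round(1))
print("cap",tri((263.9,177.3),(335,165.6)))
E
```

```text
[[ 0.6086 -0.1172  0.07  ]
 [ 0.5966 -0.3172  0.07  ]
 [ 0.4391 -0.1067  0.07  ]
 [ 0.4288 -0.3071  0.07  ]]
[ 0.51828763 -0.21205902  0.07      ] -0.05576557213246827
tab [ 0.59699514 -0.21711329  0.25525607]
hinge [ 0.6031555  -0.21679664  0.0705    ]
1.25 [ 0.547 -0.214  0.257] [411.2 169. ] [354.8 235.4]
1.35 [ 0.565 -0.215  0.262] [411.6 162.2] [362.5 233.9]
1.45 [ 0.585 -0.216  0.265] [412.  155.5] [370.4 232.9]
1.55 [ 0.604 -0.217  0.266] [412.1 148.9] [378.3 232.5]
1.65 [ 0.624 -0.218  0.264] [412.1 142.4] [386.1 232.5]
cap [0.54964073 0.22609731 0.12390368]
```

Request:
play_rows(
  series=[
    [-0.9,-0.2,-0.55,0,0,-0.39],
    [-0.9,-0.2,-0.55,0,0,-0.39],
    [-0.9,-0.2,-0.55,0,0,-0.39],
    [-0.9,-0.2,-0.55,0,0,-0.39],
    [-0.9,-0.2,-0.55,0,0,-0.39],
  ],
  fingers=-1,
  squeeze=10,
)

```text
time: 1.5
ee_pos: [0.2847, 0.5397, 0.4885]
eef_rot: [0.029, 1.0, 0.001, 0.001]
ft_force: [-0.4, 0.4, 0.4]
width: 0.055
grip_force: 0.0
```

Request:
play_rows(
  series=[
    [-1,-1,0,0,0,0],
    [-1,-1,0,0,0,0],
    [-1,-1,0,0,0,0],
    [-1,-1,0,0,0,0],
    [-1,-1,0,0,0,0],
  ],
)

```text
time: 2.0
ee_pos: [0.427, 0.3791, 0.4863]
eef_rot: [0.03, 1.0, -0.001, 0.0]
ft_force: [0.2, -0.4, -0.0]
width: 0.0153
grip_force: 0.0
```

Request:
play_rows(
  series=[
    [-0.5,-1,0,0,0,0],
    [-0.5,-1,0,0,0,0],
    [-0.5,-1,0,0,0,0],
    [-0.5,-1,0,0,0,0],
  ],
)

```text
time: 2.4
ee_pos: [0.492, 0.2255, 0.4865]
eef_rot: [0.029, 1.0, -0.001, -0.0]
ft_force: [0.1, 0.5, -0.2]
width: 0.0003
grip_force: 0.0
```

Request:
play_rows(
  series=[
    [-0.5,-1,0,0,0,0],
    [-0.5,-1,0,0,0,0],
    [-0.5,-1,0,0,0,0],
    [-0.5,-1,0,0,0,0],
  ],
)

```text
time: 2.8
ee_pos: [0.5585, 0.0718, 0.4862]
eef_rot: [0.029, 1.0, -0.001, -0.0]
ft_force: [0.5, -0.0, 0.7]
width: 0.0008
grip_force: 0.0
```

Request:
play_rows(
  series=[
    [-0.5,-1,0,0,0,0],
    [-0.5,-1,0,0,0,0],
    [-0.5,-1,0,0,0,0],
    [-0.5,-1,0,0,0,0],
  ],
)

```text
time: 3.2
ee_pos: [0.6253, -0.0817, 0.4855]
eef_rot: [0.029, 1.0, -0.001, -0.001]
ft_force: [-1.3, 0.1, -0.2]
width: 0.0005
grip_force: 0.0
```

Request:
play_rows(
  series=[
    [-0.29,-0.92,0,0,0,0],
    [-0.29,-0.92,0,0,0,0],
    [-0.29,-0.92,0,0,0,0],
    [-0.29,-0.92,0,0,0,0],
  ],
)

```text
time: 3.6
ee_pos: [0.6604, -0.2237, 0.4842]
eef_rot: [0.03, 1.0, -0.001, -0.002]
ft_force: [0.7, -0.1, 0.6]
width: 0.0005
grip_force: 0.0
```

Request:
play_rows(
  series=[
    [0,0,0.25,0,0,0],
    [0,0,0.47,0,0,0],
    [0,0,0.47,0,0,0],
    [0,0,0.47,0,0,0],
  ],
)

```text
time: 4.0
ee_pos: [0.661, -0.2172, 0.4165]
eef_rot: [0.026, 1.0, 0.001, -0.001]
ft_force: [-0.0, -0.1, 0.8]
width: 0.0003
grip_force: 0.0
```

Run:
```python
from h import *
t=vision.camera("top");s=vision.camera("side")
f=lambda i,x,y,w,h,k:cv2.resize(i[y:y+h,x:x+w],None,fx=k,fy=k,interpolation=cv2.INTER_CUBIC)
cv2.imwrite("pics/b.png",np.hstack([f(t,350,120,120,130,3),f(s,290,190,130,130,3)]))
print(go([0,0,0])[1])
```

```text
[ 0.66136629 -0.21835415  0.23669984]
```

View pics/b.png

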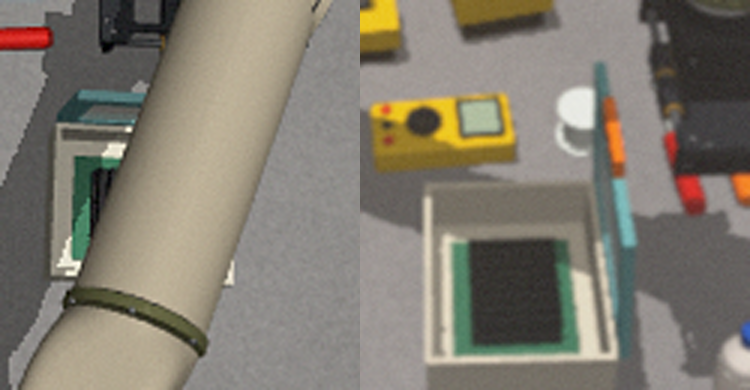

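The side view shows the gripper just behind the upright cover, near crop (700,100), with the tab at (613,135). The cover is untouched, so I pull forward to contact.

Request:
play_rows(
  series=[
    [0.1,0,0,0,0,0],
    [0.2,0,0,0,0,0],
    [0.25,0,0,0,0,0],
    [0.25,0,0,0,0,0],
  ],
)

```text
time: 4.5
ee_pos: [0.6225, -0.2173, 0.4185]
eef_rot: [0.028, 1.0, 0.0, 0.001]
ft_force: [-0.1, -0.5, 0.2]
width: 0.0004
grip_force: 0.0
```

Request:
play_rows(
  series=[
    [0.03,0,0,0,0,0],
    [0.06,0,0,0,0,0],
    [0.08,0,0,0,0,0],
    [0.08,0,0,0,0,0],
  ],
)

```text
time: 4.9
ee_pos: [0.6109, -0.2163, 0.4168]
eef_rot: [0.027, 1.0, 0.0, 0.0]
ft_force: [0.9, 0.2, -0.1]
width: 0.0003
grip_force: 0.4
```

Run:
```python
import numpy as np
f=lambda t:np.array([-.165*np.cos(t)+.01*np.sin(t)+.01,.0705+.165*np.sin(t)+.01*np.cos(t)])
for t in np.r_[1.5:-.01:-.1]: print(round(t,2),f(t).round(4)+[.603,0],((f(t)-f(t-.1))/.15).round(3),((f(t)-f(t-.2))/.15).round(3))
```

```text
1.5 [0.6113 0.2358] [0.11  0.007] [0.219 0.024]
1.4 [0.5948 0.2348] [0.109 0.018] [0.215 0.046]
1.3 [0.5785 0.2322] [0.106 0.028] [0.21  0.067]
1.2 [0.5625 0.2279] [0.103 0.039] [0.202 0.088]
1.1 [0.5471 0.2221] [0.099 0.049] [0.192 0.107]
1.0 [0.5323 0.2147] [0.093 0.059] [0.18  0.126]
0.9 [0.5183 0.206 ] [0.087 0.068] [0.167 0.143]
0.8 [0.5052 0.1958] [0.08  0.076] [0.152 0.159]
0.7 [0.4932 0.1844] [0.072 0.083] [0.135 0.174]
0.6 [0.4825 0.1719] [0.063 0.09 ] [0.117 0.186]
0.5 [0.473  0.1584] [0.054 0.096] [0.098 0.197]
0.4 [0.4649 0.144 ] [0.044 0.101] [0.078 0.206]
0.3 [0.4583 0.1288] [0.034 0.105] [0.057 0.213]
0.2 [0.4533 0.1131] [0.023 0.108] [0.035 0.217]
0.1 [0.4498 0.0969] [0.012 0.109] [0.013 0.22 ]
-0.0 [0.448  0.0805] [0.001 0.11 ] [-0.009  0.22 ]
```

Request:
play_rows(
  series=[
    [0.044,0.0,0.002,0,0,0],
    [0.088,0,0.006,0,0,0],
    [0.132,0,0.01,0,0,0],
    [0.176,0,0.017,0,0,0],
    [0.219,0,0.024,0,0,0],
  ],
)

```text
time: 5.4
ee_pos: [0.5775, -0.2145, 0.413]
eef_rot: [0.027, 1.0, 0.0, 0.0]
ft_force: [2.2, 0.6, 0.0]
width: 0.0003
grip_force: 1.1
```

Request:
play_rows(
  series=[
    [0.042,0.0,0.011,0,0,0],
    [0.085,0,0.023,0,0,0],
    [0.127,0,0.036,0,0,0],
    [0.168,0,0.051,0,0,0],
    [0.21,0,0.067,0,0,0],
  ],
)

```text
time: 5.9
ee_pos: [0.5461, -0.2129, 0.4028]
eef_rot: [0.027, 1.0, -0.0, -0.0]
ft_force: [2.9, 0.4, -0.1]
width: 0.0006
grip_force: 0.9
```

Request:
play_rows(
  series=[
    [0.039,0.0,0.019,0,0,0],
    [0.078,0,0.039,0,0,0],
    [0.117,0,0.06,0,0,0],
    [0.155,0,0.083,0,0,0],
    [0.192,0,0.107,0,0,0],
  ],
)

```text
time: 6.4
ee_pos: [0.5174, -0.2113, 0.3867]
eef_rot: [0.027, 1.0, -0.0, 0.0]
ft_force: [2.5, 0.6, -0.3]
width: 0.0004
grip_force: 0.8
```

Request:
play_rows(
  series=[
    [0.035,0.0,0.027,0,0,0],
    [0.069,0,0.054,0,0,0],
    [0.103,0,0.083,0,0,0],
    [0.135,0,0.113,0,0,0],
    [0.167,0,0.143,0,0,0],
  ],
)

```text
time: 6.9
ee_pos: [0.4925, -0.21, 0.3652]
eef_rot: [0.027, 1.0, 0.0, -0.0]
ft_force: [1.9, 0.1, 0.6]
width: 0.0008
grip_force: 0.7
```

Request:
play_rows(
  series=[
    [0.029,0.0,0.034,0,0,0],
    [0.057,0,0.068,0,0,0],
    [0.084,0,0.102,0,0,0],
    [0.11,0,0.138,0,0,0],
    [0.135,0,0.174,0,0,0],
  ],
)

```text
time: 7.4
ee_pos: [0.4724, -0.2088, 0.339]
eef_rot: [0.027, 1.0, 0.0, -0.0]
ft_force: [-0.2, -0.2, 0.7]
width: 0.0008
grip_force: 0.6
```

Request:
play_rows(
  series=[
    [0.021,0.0,0.039,0,0,0],
    [0.041,0,0.078,0,0,0],
    [0.061,0,0.118,0,0,0],
    [0.08,0,0.157,0,0,0],
    [0.098,0,0.197,0,0,0],
  ],
)

```text
time: 7.9
ee_pos: [0.4578, -0.208, 0.3094]
eef_rot: [0.027, 1.0, 0.0, 0.0]
ft_force: [0.9, -1.0, 1.3]
width: 0.0009
grip_force: 0.5
```

Request:
play_rows(
  series=[
    [0.013,0.0,0.042,0,0,0],
    [0.025,0,0.085,0,0,0],
    [0.036,0,0.128,0,0,0],
    [0.047,0,0.17,0,0,0],
    [0.057,0,0.213,0,0,0],
  ],
)

```text
time: 8.4
ee_pos: [0.4495, -0.2076, 0.2775]
eef_rot: [0.027, 1.0, -0.0, 0.0]
ft_force: [-0.4, 0.3, 0.5]
width: 0.0004
grip_force: 0.5
```

Request:
play_rows(
  series=[
    [0.003,0.0,0.015,0,0,0],
    [0.006,0,0.03,0,0,0],
    [0.008,0,0.045,0,0,0],
    [0.01,0,0.06,0,0,0],
    [0.012,0,0.075,0,0,0],
  ],
)

```text
time: 8.9
ee_pos: [0.4477, -0.2075, 0.2666]
eef_rot: [0.027, 1.0, 0.0, 0.0]
ft_force: [0.0, 0.0, 0.3]
width: 0.0003
grip_force: 0.5
```

Request:
play_rows(
  series=[
    [0,0,0.008,0,0,0],
    [0,0,0.016,0,0,0],
    [0,0,0.024,0,0,0],
    [0,0,0.03,0,0,0],
    [0,0,0.03,0,0,0],
  ],
)

```text
time: 9.4
ee_pos: [0.4477, -0.2076, 0.263]
eef_rot: [0.027, 1.0, 0.0, -0.0]
ft_force: [-5.7, 2.3, 14.5]
width: 0.0004
grip_force: 7.0
```

Request:
play_rows(
  series=[
    [0,0,0.004,0,0,0],
    [0,0,0.008,0,0,0],
    [0,0,0.008,0,0,0],
  ],
)

```text
time: 9.7
ee_pos: [0.4477, -0.2077, 0.2629]
eef_rot: [0.027, 1.0, 0.001, 0.0]
ft_force: [-11.7, 4.9, 28.4]
width: 0.0008
grip_force: 14.4
```

The cover is shut: the tip is at z≈0.081 and the reaction is rising steeply. Now I lift off.

Request:
play_rows(
  series=[
    [0,0,-0.03,0,0,0],
    [0,0,-0.2,0,0,0],
    [0,0,-0.5,0,0,0],
    [0,0.1,-0.8,0,0,0],
    [0,0.2,-0.8,0,0,0],
  ],
)

```text
time: 10.2
ee_pos: [0.4504, -0.1783, 0.3866]
eef_rot: [0.028, 1.0, -0.001, 0.004]
ft_force: [0.5, -0.7, -0.7]
width: 0.0003
grip_force: 0.0
```

Request:
play_rows(
  series=[
    [-0.2,1,0,0,0,0],
    [-0.2,1,0,0,0,0],
    [-0.2,1,0,0,0,0],
    [-0.2,1,0,0,0,0],
  ],
)

```text
time: 10.6
ee_pos: [0.4883, -0.0228, 0.3807]
eef_rot: [0.023, 1.0, 0.001, -0.0]
ft_force: [-0.8, -0.4, -0.1]
width: 0.0002
grip_force: 0.0
```

Request:
play_rows(
  series=[
    [-0.2,1,0,0,0,0],
    [-0.2,1,0,0,0,0],
    [-0.2,1,0,0,0,0],
    [-0.2,1,0,0,0,0],
  ],
)

```text
time: 11.0
ee_pos: [0.5257, 0.1255, 0.3804]
eef_rot: [0.023, 1.0, 0.001, -0.0]
ft_force: [-0.2, 0.4, 0.1]
width: 0.0004
grip_force: 0.0
```

Run:
```python
from h import *
t=vision.camera("top");s=vision.camera("side")
f=lambda i,x,y,w,h,k:cv2.resize(i[y:y+h,x:x+w],None,fx=k,fy=k,interpolation=cv2.INTER_CUBIC)
cv2.imwrite("pics/c.png",np.hstack([f(t,230,120,220,150,1.8),f(s,290,140,130,190,1.8)[:270]]))
for n in("enable_top","enable_box"):
  for c in("top","side"):print(n,c,[(np.round(d["point"],3).tolist(),round(d["conf"],2)) for d in spotter.boxes_of(c,n)])
g,tip=go([.5496,.2261,.16]);print(g,tip)
```

```text
enable_top top [([0.166, 0.308, 0.182], 0.66), ([0.39, 0.177, 0.095], 0.6), ([0.715, -0.061, 0.021], 0.43)]
enable_top side [([0.166, 0.297, 0.184], 0.73), ([0.39, 0.169, 0.091], 0.49), ([0.623, -0.014, 0.054], 0.39)]
enable_box top [([0.38, 0.186, 0.061], 0.95), ([0.524, 0.261, 0.079], 0.71), ([0.167, 0.3, 0.118], 0.58)]
enable_box side [([0.173, 0.248, 0.119], 0.79), ([0.552, 0.181, 0.077], 0.66), ([0.386, 0.152, 0.061], 0.56), ([0.468, -0.017, 0.041], 0.4)]
[-0.117  0.736  0.261] [0.52568414 0.11688602 0.1991522 ]
```

View pics/c.png

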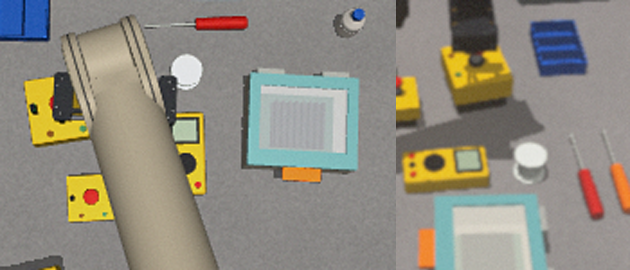

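The cover lies flat on the tub (crop 302,120) with the tab in front at (302,175). Next is the button.

Request:
play_rows(
  series=[
    [-0.117,0.736,0,0,0,0],
    [-0.117,0.736,0,0,0,0],
    [-0.117,0.736,0.15,0,0,0],
    [-0.117,0.736,0.261,0,0,0],
    [-0.117,0.736,0.261,0,0,0],
  ],
)

```text
time: 11.8
ee_pos: [0.5487, 0.227, 0.3396]
eef_rot: [0.028, 1.0, -0.001, -0.002]
ft_force: [-0.0, -0.2, 0.1]
width: 0.0007
grip_force: 0.0
```

Run:
```python
from h import *
s=vision.camera("side");vision.camera("top");vision.camera("top")
cv2.imwrite("pics/d.png",cv2.resize(s[120:210,280:400],None,fx=6,fy=6,interpolation=cv2.INTER_CUBIC))
g,tip=go([.5496,.2261,.135]);print(g,tip,proj("side",tip))
```

```text
[ 0.001 -0.006  0.174] [0.54983325 0.22696346 0.16108881] [334.84422702 157.21975886]
```

View pics/d.png

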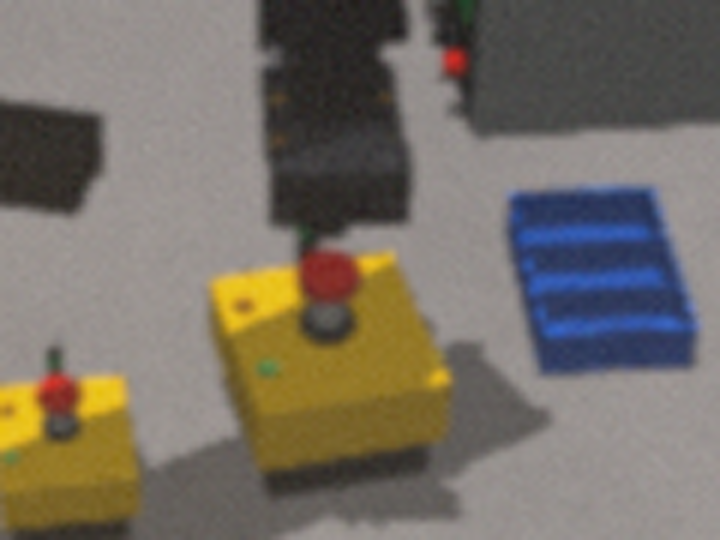

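The closed fingers' tips are at crop (330,222), straight above the red cap at (328,272). I'll descend slowly with force readings.

Request:
play_rows(
  series=[
    [0,0,0.05,0,0,0],
    [0,0,0.1,0,0,0],
    [0,0,0.15,0,0,0],
    [0,0,0.19,0,0,0],
    [0,0,0.19,0,0,0],
  ],
)

```text
time: 12.45
ee_pos: [0.5489, 0.2279, 0.3122]
eef_rot: [0.027, 1.0, -0.0, -0.001]
ft_force: [-0.6, 0.3, 0.6]
width: 0.0004
grip_force: 0.0
```

Request:
play_rows(
  series=[
    [0,0,0.01,0,0,0],
    [0,0,0.02,0,0,0],
    [0,0,0.02,0,0,0],
  ],
)

```text
time: 12.75
ee_pos: [0.5493, 0.2281, 0.3107]
eef_rot: [0.027, 1.0, 0.0, 0.0]
ft_force: [-1.0, -0.4, 2.6]
width: 0.0003
grip_force: 1.3
```

Request:
play_rows(
  series=[
    [0,0,0.01,0,0,0],
    [0,0,0.02,0,0,0],
    [0,0,0.02,0,0,0],
  ],
)

```text
time: 13.05
ee_pos: [0.5493, 0.2281, 0.3075]
eef_rot: [0.027, 1.0, 0.0, 0.0]
ft_force: [0.1, -0.8, 3.6]
width: 0.0003
grip_force: 1.8
```

Request:
play_rows(
  series=[
    [0,0,0.01,0,0,0],
    [0,0,0.02,0,0,0],
    [0,0,0.027,0,0,0],
    [0,0,0.027,0,0,0],
    [0,0,0.027,0,0,0],
  ],
)

```text
time: 13.55
ee_pos: [0.5493, 0.2281, 0.3035]
eef_rot: [0.027, 1.0, 0.0, 0.0]
ft_force: [0.4, 0.1, 4.5]
width: 0.0003
grip_force: 2.4
```

```bash
cat > m.py <<'E'
from h import *
a=[]
for _ in range(10):
    im=vision.camera("side");s=status.read_state();a.append([s["ee_pos"][2],s["ft_force"][2],2*s["grip_force"]])
a=np.array(a);print(a.mean(0),a.std(0)/3)
cv2.imwrite("pics/e.png",cv2.resize(im[140:205,310:365],None,fx=9,fy=9,interpolation=cv2.INTER_CUBIC))
E
python3 m.py
```

```text
[0.30348264 4.9196935  4.87461292] [9.44871358e-06 1.61269732e-01 2.68658911e-03]
```

Request:
play_rows(
  series=[
    [0,0,0.008,0,0,0],
    [0,0,0.016,0,0,0],
    [0,0,0.025,0,0,0],
    [0,0,0.025,0,0,0],
    [0,0,0.025,0,0,0],
  ],
)

```text
time: 14.55
ee_pos: [0.5492, 0.2281, 0.2998]
eef_rot: [0.027, 1.0, 0.0, 0.0]
ft_force: [0.6, 0.2, 6.8]
width: 0.0005
grip_force: 3.0
```

```bash
python3 m.py
```

```text
[0.29979319 6.09537339 5.97013133] [5.64120794e-06 1.49741329e-01 4.01068754e-04]
```

View pics/e.png

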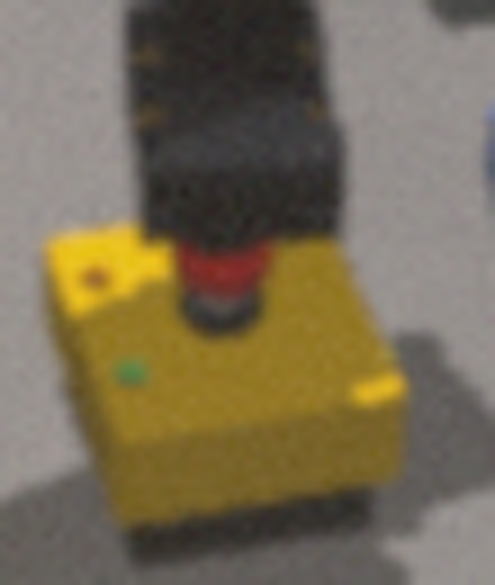

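The fingertips hold the red cap (crop 225,262) partly down at a steady 6.0 N, which matches 10 mm of travel.

```bash
python3 -c "
from bench import job
print(job.close_job())"
```

```text
the job is handed in; nothing more can be done
None
```

The cover was lowered gently until fully shut, and the job was handed in with the middle-sized box's button held at about 10 mm (steady 6.0 N, travel inferred from the spring force) at about 15 s on the clock.

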